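# Close the quick clamp of a glaze-mill jar

## Task

The porcelain mill jar has been filled and its lid laid on; close its quick clamp so that it can go on the rollers. Push the open clamp strap round over the lid until its slotted end is fully home on the headed stud, with the cam lever still up, and then push the cam lever all the way down so that it clamps the lid. Nothing is to be picked up: leave the jar, its lid and the other things on the bench where they stand, and finish with the hand clear.

Things in the scene. Friction and masses are not known exactly. Their poses are not given: they have to be found in the camera images.
- clamp_strap (a joint): angle of the clamp strap about the vertical pivot post, rad: 0 = across the middle of the lid with its slot home on the stud, against a firm stop; it grows as the strap swings open, counter-clockwise seen from above, up to 1.9. So it is closed by pushing it clockwise. It turns stiffly (0.15 N m, about 1 N at 150 mm) and stays where it is left.
- cam_lever (a joint): angle of the cam lever, rad: 0 = raised, 70 degrees above the strap, leaning towards the pivot post; 1.22 = fully down, level above the strap and pointing at the pivot post, against a firm stop. Takes about 3 to 5 N at the handle and stays where it is left. Its cam drives the pressure pad down onto the lid: 5.1 mm at full travel, touching the lid about 0.15 rad before the end.
- pivot_post (a point): axis of the steel pivot post at half the strap's thickness: 85 mm from the jar's axis, on its +x side, 171 mm above the bench. It is the centre of the strap's swing, and the strap's height never changes.
- stud_head (a point): top of the headed stud (head 22 mm across) on the opposite side of the jar, 85 mm from the jar's axis on its -x side, 182 mm above the bench. The strap's slot slides in under this head.
- strap_end (a point): point on the centre line of the strap, at half its thickness, 150 mm from the pivot axis. The strap is a flat steel bar 34 mm wide and 6 mm thick, reaching 196 mm from the pivot axis, its slotted end centred 170 mm out; its underside is 8 mm above the lid. Its x axis points along the strap from the free end towards the pivot, z is up; the edge to push, when closing, is the one on its -y side (the slot opens on the +y side).
- cam_axis (a point): middle of the cam pin on the strap, 85 mm from the pivot axis and 16 mm above the strap's top, 190 mm above the bench: the lever turns about a level axis here, square to the strap. Two 4 mm steel cheeks, 30 mm long, 26 mm apart outside and up to 10 mm above the pin, hold it.
- lever_tip (a point): end of the cam lever's handle, on its centre line, 95 mm from the cam axis. The handle is a round black bar, 16 mm in diameter, over the outer 50 mm; nearer the pin it is a flat steel bar 12 mm wide.
- pressure_pad: round rubber-faced pad, 36 mm across, under the middle of the strap; origin in the middle of its underside, 4.5 mm above the lid while the lever is up.
- mill_jar: white porcelain jar, 150 mm across and 146 mm high to its neck's rim, with a steel collar that carries the pivot post and the stud; full, 5.5 kg, standing loose on the bench. Origin in the middle of its underside; z up; x points from the stud to the pivot post.
- mill_lid: round porcelain lid on the jar, loose, 110 mm across; its top is 160 mm above the bench. Origin in the middle of its underside, 138 mm above the bench.
- mug: white coffee mug, 82 mm across, 92 mm high; bystander. Origin: middle of its underside.
- test_tile: flat grey clay tile with a hole, 90 x 45 x 8 mm, lying; bystander. Origin: middle of its underside.
- glaze_brush: brush lying on the bench; bystander. Origin: middle of its underside.
- throwing_rib: wooden rib, 100 x 50 x 7 mm, lying; bystander. Origin: middle of its underside.
- oxide_jar: small closed jar, 64 mm across, 85 mm high; bystander. Origin: middle of its underside.
- test_sieve: brass test sieve, 110 mm across, 50 mm high; bystander. Origin: middle of its underside.
Mind the look-alikes: they are no part of the job. Of the things like the mill_lid, leave any that is turquoise or yellow; of the rest the larger one is meant.

How it is judged:
By the outcome, as a careful person would: the job done as asked, in the order asked, and still so for the second after the job is handed in, with the robot touching nothing.
It also fails if it takes over 59 s, if anything falls off the work surface, if the arm or the gripper's body presses on something with over 40 N, if the wrist force passes 120 N, or if a joint passes its speed limit or range.

## Robot

A 7-joint arm with a two-finger parallel gripper is mounted at the origin on the work surface. World frame = base frame: x ahead of the robot, y to its left, z up, the work surface at z = 0. Lengths are in m, angles in rad, forces in N, time in s.
With the tool pointing down it reaches from about 0.4 to 0.85 m from the base axis. Payload 4.5 kg.
Tool frame: the origin (TCP) lies on the mounting face of the last link; the fingertips stand 166 mm ahead of it and the grasp point (between the pads) lies 147 mm ahead of it; z points along the fingers, y is the line along which they close (so a half turn about z gives the same grasp; the last joint's range is limited). The gripper opens to 88 mm and grips with 3 to 60 N. Pads are 18 mm wide; open, the fingers measure 123 mm over their backs; the gripper's body (75 mm by 187 mm) begins 45 mm behind the grasp point.
Start: joints at [1.23, 0.689, -0.195, 1.565, 0.157, 0.902, -0.215], TCP at [0.229, -0.582, 0.405] pointing down, gripper open.
Joint ranges: [-3.01, 3.01], [-0.46, 2.08], [-1.47, 1.51], [0.13, 2.56], [-1, 4.14], [0.04, 2.09], [-2.66, 2.66]. Speed limits (rad/s): [2.57, 2.57, 3.14, 3.14, 3.14, 3.14, 3.14].

## Interface

Orientations are given as a unit quaternion [x, y, z, w].
In Python, from plant import r, snapshot gives the robot as it stands. The module is installed in compiled form; this text tells all that it offers.
- The arm moves only by the tool move_arm, never from a script. Its argument "rows" is a list of rows, each a list of 5 numbers: the shift along the tool's x, y, z in m, then the turn about the tool's z in rad, then the finger opening in m, from 0 to 0.0881. In form: [[dx, dy, dz, spin, claw], ...]. A call has 1 to 10 rows; each row shifts and turns the commanded pose from where the row before left it, along the tool's axes as they then stand; what a row does not reach is not made up. A row lasts 1/12 s, in which the tool goes at most 41.7 mm and 7.16 degrees, less where a joint would pass 70% of its speed; a pose out of reach is approached as far as the arm can. A call with a gripper value outside its range is refused whole. The fingers move at their own pace and stop on an object; "newtons" is the grip in N (left out, the last holds). Time passes only in rows, so rows that do not move let the fingers close. It gives the time, the measured TCP pose, the force, the opening and the grip force at its end, in the units of the state.
- r.get_state(): the state, without advancing time (a new reading comes with each control period).
- snapshot(name): name is "side" or "top"; returns a dict with "color" (400x640x3 uint8, red, green, blue), "depth" (400x640 float32, m along the optical axis (not along the pixel's ray), 0 where there is no reading), "mtx" (3x3 intrinsics, pixels), "eye" and "orientation" of the camera in the world. Camera axes: x right, y up, looking along -z (the intrinsics and any distortion apply to the point x, -y, -z); pixel columns grow to the right and rows downward; lengths in m; the calibration is good to about 2 mm. A picture is of the moment at which its call begins.
- r.finish_job(): hands the job in; it is judged then, once.
The state is a dict: "clock": time; "q": joint angles; "qd": joint speeds; "joint_torque": joint torques, N m; "tool_pos": TCP position; "eef_rot": TCP orientation; "contact_force": force on the tool from outside, world axes, zero at the start; "moment": the same for the moment, N m; "opening": opening from 0.0 (shut) to 1.0 (fully open); "finger_force": force on a finger pad.
Only numpy, scipy, OpenCV 4.12 (cv2) and the standard library are available. Lean on these libraries where they do the work, as an engineer would, in place of code of your own. Each camera call takes 0.05 s, during which the arm holds its last target. There are 200 camera calls.

## Working session

There is one attempt and no reset: what is moved stays moved. The work goes in short steps, Python scripts to look and compute and a tool call to move; the robot and the scene stay as the last step left them, time stands still between calls to the robot, and variables do not carry over. Pictures are saved under pics/ and viewed, at most 10 in all, crops included, and the job is handed in when it is done.

Besides the shell and the picture viewer there is one more tool, called after "Call:" as name(argument=value, ...), one argument or row to a line, values as JSON. move_arm: Moves the arm, as the interface text tells. Its arguments: {"type":"object","properties":{"rows":{"type":"array"},"newtons":{"type":"number"}},"required":["rows"]}

```bash
mkdir -p pics
cat > h.py <<'E'
import numpy as np,cv2
from plant import r,snapshot
from scipy.spatial.transform import Rotation as R
def snap(n,f=None):
    s=snapshot(n)
    if f: cv2.imwrite('pics/'+f,s['color'][:,:,::-1])
    return s
def cloud(s):
    K=s['mtx'];d=s['depth'];v,u=np.mgrid[:d.shape[0],:d.shape[1]]
    p=np.stack([(u-K[0,2])/K[0,0]*d,-(v-K[1,2])/K[1,1]*d,-d],-1)
    o=np.array(s['orientation']);M=R.from_quat(o).as_matrix() if o.size==4 else o.reshape(3,3)
    return p@M.T+np.array(s['eye'])
E
python3 - <<'E'
from h import *
for n in('top','side'):
    s=snap(n,n+'1.png');print(n,s['eye'],s['orientation'],s['mtx'])
    np.save(n+'_p.npy',cloud(s));np.save(n+'_c.npy',s['color'])
print(r.get_state())
E
```

```text
top [ 0.45985111 -0.06453136  1.33864826] [-0.0267353   0.02262015  0.714396   -0.69886472] [[383.85639551   0.         318.36339522]
 [  0.         383.85639551 203.77542151]
 [  0.           0.           1.        ]]
side [0.1471136  0.52265471 1.00603781] [-0.10355091  0.33570803  0.88843252 -0.29540648] [[363.826644     0.         317.15694398]
 [  0.         363.826644   204.18178142]
 [  0.           0.           1.        ]]
{'clock': 0.1, 'q': array([ 1.22977441,  0.68989301, -0.19450027,  1.56620154,  0.15729596,
        0.90253404, -0.21509251]), 'qd': array([ 0.00099785, -0.00120879,  0.00152626, -0.00332037,  0.00063266,
       -0.00070618,  0.00156793]), 'joint_torque': array([-3.39158018e-03, -5.28493559e+01, -1.27172392e+00, -1.53834271e+01,
       -5.25699626e-02,  2.05097924e-03,  1.71730244e-05]), 'tool_pos': array([ 0.22868121, -0.58135326,  0.40400421]), 'eef_rot': array([ 9.82483865e-01,  1.86345850e-01, -2.18588594e-04, -7.93962212e-04]), 'contact_force': array([-0.23015846, -0.22296015,  0.85202278]), 'moment': array([-0.04210117,  0.00607193,  0.07635893]), 'finger_force': 0.0, 'opening': 1.0007477140178256}
```

View pics/top1.png

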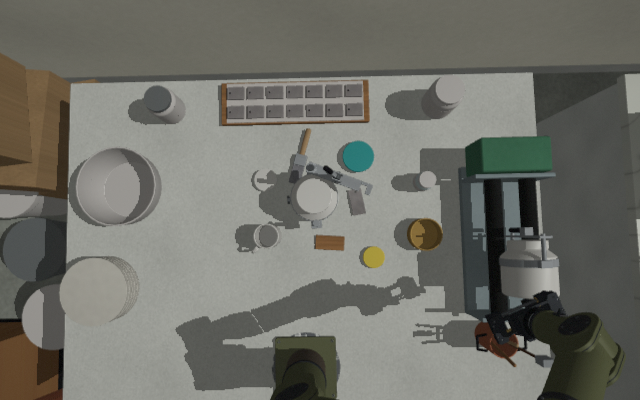

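View pics/side1.png

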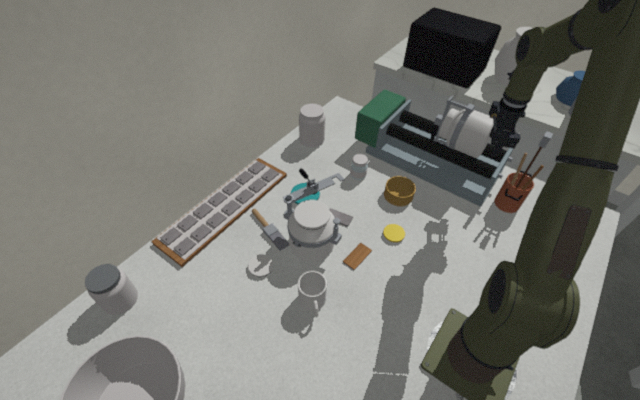

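The top view shows the jar at about (315,197), the strap going from about (300,162) to (370,187), and the stud near (317,224). Next I'll zoom in and measure from depth.

Run:
```python
from h import *
a=np.load('top_c.npy')[140:240,250:390];b=np.load('side_c.npy')[150:270,260:400]
im=np.vstack([cv2.resize(x,None,fx=4,fy=4,interpolation=2)[:300 if 0 else 480] for x in(a,)])
im2=cv2.resize(b,None,fx=4,fy=4)
cv2.imwrite('pics/t2.png',im[:,:,::-1]);cv2.imwrite('pics/s2.png',im2[:,:,::-1])
P=np.load('top_p.npy')
for n in('top','side'):
    P=np.load(n+'_p.npy');z=P[...,2]
    near=(abs(P[...,0]-.46)<.25)&(abs(P[...,1]+.06)<.2)
    for lo,hi,t in((.151,.166,'lid'),(.168,.180,'strap'),(.18,.4,'high')):
        m=near&(z>lo)&(z<hi);q=P[m]
        print(n,t,m.sum(),q.mean(0).round(3),q.min(0).round(3),q.max(0).round(3))
        if t!='lid':
            c=q.mean(0);w,V=np.linalg.eigh(np.cov(q[:,:2].T));d=V[:,1];s=(q-c)[:,:2]@d
            print(' dir',d.round(3),'ends',(c[:2]+d*s.min()).round(3),(c[:2]+d*s.max()).round(3))
P=np.load('top_p.npy')
for (u,v) in((315,197),(300,160),(317,223),(355,181),(368,187),(330,170),(266,235),(357,202),(303,140),(329,242),(427,180)):print(u,v,P[v,u].round(3))
```

```text
top lid 984 [ 0.569 -0.044  0.16 ] [ 0.517 -0.098  0.152] [0.623 0.01  0.166]
top strap 567 [ 0.618 -0.123  0.174] [ 0.48  -0.223  0.168] [ 0.673 -0.023  0.18 ]
 dir [0.347 0.938] ends [ 0.581 -0.22 ] [ 0.655 -0.021]
top high 205 [ 0.605 -0.089  0.213] [ 0.474 -0.134  0.18 ] [ 0.663 -0.029  0.279]
 dir [-0.956  0.293] ends [ 0.648 -0.102] [ 0.474 -0.049]
side lid 863 [ 0.565 -0.037  0.159] [ 0.476 -0.109  0.151] [0.655 0.014 0.166]
side strap 478 [ 0.618 -0.11   0.174] [ 0.473 -0.222  0.168] [ 0.672 -0.017  0.18 ]
 dir [0.354 0.935] ends [ 0.578 -0.216] [ 0.653 -0.016]
side high 210 [ 0.601 -0.084  0.212] [ 0.474 -0.129  0.18 ] [ 0.661 -0.03   0.277]
 dir [-0.956  0.294] ends [ 0.642 -0.097] [ 0.474 -0.045]
315 197 [ 0.564 -0.049  0.16 ]
300 160 [0.706 0.003 0.02 ]
317 223 [ 0.483 -0.053  0.183]
355 181 [ 0.609 -0.172  0.172]
368 187 [ 0.589 -0.211  0.174]
330 170 [ 0.631 -0.094  0.256]
266 235 [0.449 0.127 0.002]
357 202 [ 0.556 -0.192  0.008]
303 140 [ 0.776 -0.009  0.02 ]
329 242 [ 0.42  -0.092  0.007]
427 180 [ 0.618 -0.417  0.082]
```

View pics/t2.png

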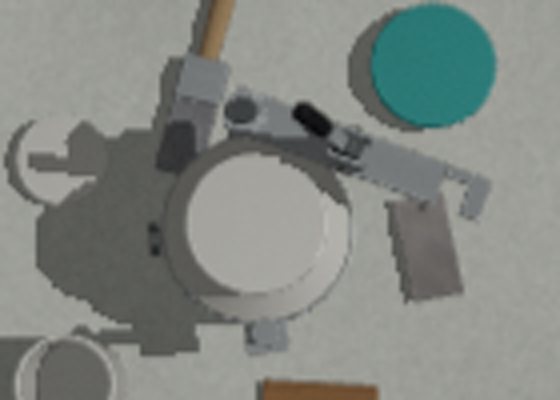

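View pics/s2.png

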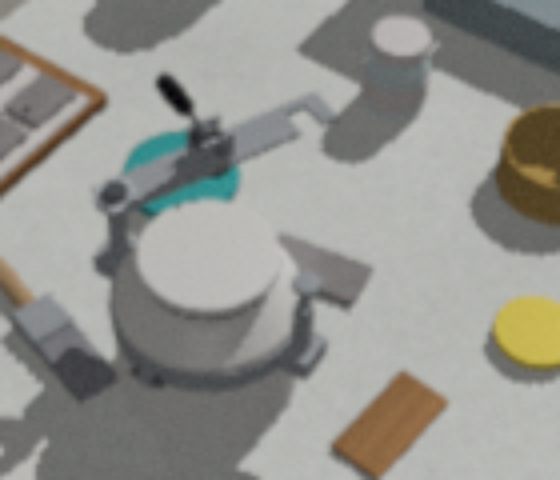

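The zoomed views show the headed stud at the robot side of the jar. The pivot post is on the far side, the strap is swung open to the right, and the black lever leans towards the post. Now I'll get exact numbers for the pivot, stud and strap.

Run:
```python
from h import *
for n in('top','side'):
    P=np.load(n+'_p.npy').reshape(-1,3);x,y,z=P.T
    def f(m,t):
        q=P[m];print(n,t,len(q),q.mean(0).round(4),q.min(0).round(3),q.max(0).round(3))
        return q
    f((z>.176)&(z<.2)&(x<.52)&(x>.44)&(abs(y+.05)<.04),'stud')
    f((z>.1765)&(z<.22)&(x>.625)&(x<.69)&(y>-.062)&(y<.0),'pivottop')
    f((z>.23)&(z<.3)&(x>.58)&(x<.7)&(y>-.15)&(y<.0),'lever')
    f((z>.265)&(z<.3)&(x>.58)&(x<.7)&(y>-.15)&(y<.0),'levertip')
    q=f((z>.170)&(z<.178)&(x>.585)&(y<-.13)&(y>-.19),'strapbar')
    A=q[:,:2];c=A.mean(0);w,V=np.linalg.eigh(np.cov(A.T));print(V[:,1],c,'width',np.ptp((A-c)@V[:,0]))
    f((z>.157)&(z<.163)&(x>.5)&(x<.64)&(y>-.105)&(y<.02),'lid')
    s=(z>.04)&(z<.13)&(x>.45)&(x<.68)&(abs(y+.04)<.12);f(s,'jarbody')
```

```text
top stud 40 [ 0.4845 -0.0503  0.1826] [ 0.474 -0.059  0.179] [ 0.495 -0.041  0.185]
top pivottop 42 [ 0.6537 -0.0391  0.1802] [ 0.632 -0.06   0.177] [ 0.673 -0.023  0.187]
top lever 57 [ 0.6325 -0.0882  0.2619] [ 0.624 -0.103  0.237] [ 0.643 -0.074  0.279]
top levertip 29 [ 0.6355 -0.0827  0.272 ] [ 0.629 -0.091  0.266] [ 0.643 -0.074  0.279]
top strapbar 193 [ 0.6064 -0.1584  0.174 ] [ 0.587 -0.187  0.17 ] [ 0.631 -0.132  0.178]
[0.41746542 0.90869281] [ 0.60640374 -0.15836012] width 0.03492940859091297
top lid 777 [ 0.569  -0.0443  0.1599] [ 0.517 -0.098  0.157] [0.623 0.01  0.163]
top jarbody 812 [ 0.5536 -0.0391  0.1167] [ 0.452 -0.119  0.042] [0.65 0.08 0.13]
side stud 41 [ 0.4831 -0.0449  0.1819] [ 0.473 -0.056  0.177] [ 0.493 -0.035  0.185]
side pivottop 31 [ 0.6506 -0.0343  0.1797] [ 0.632 -0.049  0.177] [ 0.661 -0.024  0.184]
side lever 62 [ 0.6295 -0.0806  0.2588] [ 0.622 -0.097  0.235] [ 0.64  -0.069  0.277]
side levertip 25 [ 0.6334 -0.076   0.2713] [ 0.627 -0.084  0.265] [ 0.64  -0.069  0.277]
side strapbar 148 [ 0.7143 -0.1583  0.1739] [ 0.585 -0.19   0.17 ] [ 1.324 -0.13   0.178]
[-0.9999865   0.00519566] [ 0.71428537 -0.15834778] width 0.05985267324305517
side lid 741 [ 0.5671 -0.0384  0.1598] [ 0.515 -0.095  0.157] [0.623 0.013 0.163]
side jarbody 1264 [ 0.5422 -0.002   0.1008] [ 0.467 -0.108  0.04 ] [0.667 0.048 0.13 ]
```

Call:
move_arm(
  rows=[
    [0.027, -0.0103, 0, 0, 0],
    [0.027, -0.0103, 0, 0, 0],
    [0.027, -0.0103, 0, 0, 0],
    [0.027, -0.0103, 0, 0, 0],
    [0.027, -0.0103, 0, 0, 0],
    [0.027, -0.0103, 0, 0, 0],
    [0.027, -0.0103, 0, 0, 0],
    [0.027, -0.0103, 0, 0, 0],
    [0.027, -0.0103, 0, 0, 0],
    [0.027, -0.0103, 0, 0, 0],
  ],
  newtons=20,
)

```text
clock: 0.93
tool_pos: [0.4431, -0.3858, 0.4044]
eef_rot: [0.982, 0.186, -0.0, -0.0]
contact_force: [0.5, -0.6, 0.1]
opening: 0.265
finger_force: 0.0
```

Call:
move_arm(
  rows=[
    [0.027, -0.0103, 0, 0, 0],
    [0.027, -0.0103, 0, 0, 0],
    [0.027, -0.0103, 0, 0, 0],
    [0.027, -0.0103, 0, 0, 0],
    [0.027, -0.0103, 0, 0, 0],
    [0.027, -0.0103, 0, 0, 0],
    [0.027, -0.0103, 0, 0, 0],
    [0.027, -0.0103, 0, 0, 0],
    [0.027, -0.0103, 0, 0, 0],
    [0.027, -0.0103, 0, 0, 0],
  ],
)

```text
clock: 1.77
tool_pos: [0.6567, -0.1911, 0.4042]
eef_rot: [0.982, 0.186, -0.001, -0.0]
contact_force: [0.5, -0.3, 0.1]
opening: 0.004
finger_force: 0.0
```

Call:
move_arm(
  rows=[
    [0, 0, 0, -0.083, 0],
    [0, 0, 0, -0.083, 0],
    [0, 0, 0, -0.083, 0],
    [0, 0, 0, -0.083, 0],
    [0, 0, 0, -0.083, 0],
    [0, 0, 0, -0.083, 0],
    [0, 0, 0, -0.083, 0],
    [0, 0, 0, -0.083, 0],
    [0, 0, 0, -0.083, 0],
    [0, 0, 0, -0.083, 0],
  ],
)

```text
clock: 2.6
tool_pos: [0.6557, -0.1922, 0.4041]
eef_rot: [0.823, 0.568, -0.0, -0.0]
contact_force: [-0.2, -0.3, -0.4]
opening: 0.006
finger_force: 0.0
```

```bash
cat >> h.py <<'E'
PIV=np.array([.653,-.035])
def where(st=None):
    st=st or r.get_state();M=R.from_quat(st['eef_rot']).as_matrix();p=st['tool_pos'];tip=p+M@[0,0,.166]
    return st,M,tip
def target(psi,rad,off,z):
    a=np.radians(psi);u=np.array([np.cos(a),np.sin(a)]);s=np.array([u[1],-u[0]])
    return np.array([*(PIV-rad*u+off*s),z])
def go(psi,rad,off,z):
    st,M,tip=where();d=M.T@(target(psi,rad,off,z)-tip)
    now=np.degrees(np.arctan2(M[1,0],M[0,0]))
    print('clock',round(st['clock'],2),'tip',tip.round(4),'psi',now.round(2),'axis',M[:,2].round(3),'F',np.round(st['contact_force'],1),'open',round(st['opening'],2))
    print('delta tool',d.round(4),'spin',np.radians(now-psi).round(4))
E
python3 - <<'E'
from h import *
go(69,.145,.06,.164)
s=snap('top','t3.png');s2=snap('side')
im=np.hstack([cv2.resize(s['color'][120:240,250:390],None,fx=2.8,fy=2.8),cv2.resize(s2['color'][130:250,260:400],None,fx=2.8,fy=2.8)])
cv2.imwrite('pics/c3.png',im[:,:,::-1])
E
```

```text
clock 2.6 tip [ 0.6555 -0.1922  0.2381] psi 69.27 axis [-0.001  0.    -1.   ] F [-0.2 -0.3 -0.4] open 0.01
delta tool [0.0009 0.0014 0.0741] spin 0.0047
```

View pics/c3.png

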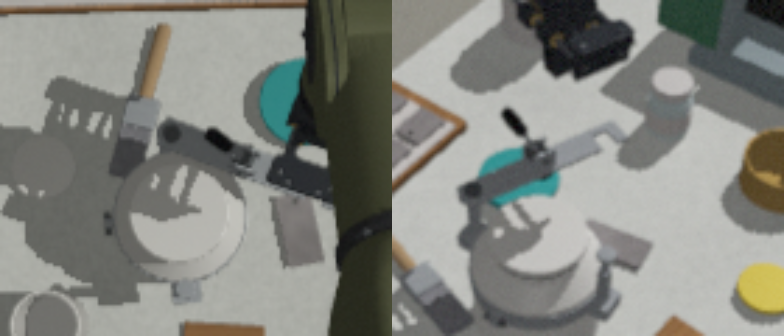

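The hand is just behind the strap's push edge, to the right of the lever and clear of it. I'll descend and then approach the edge.

Call:
move_arm(
  rows=[
    [0, 0, 0.01, 0, 0],
    [0, 0, 0.01, 0, 0],
    [0, 0, 0.01, 0, 0],
    [0, 0, 0.01, 0, 0],
    [0, 0, 0.01, 0, 0],
    [0, 0, 0.01, 0, 0],
    [0, 0, 0.008, 0, 0],
    [0, 0, 0.006, 0, 0],
    [0, 0, 0, 0, 0],
  ],
)

```text
clock: 3.45
tool_pos: [0.6555, -0.1921, 0.329]
eef_rot: [0.824, 0.567, -0.001, -0.001]
contact_force: [0.2, -0.6, -0.2]
opening: 0.004
finger_force: 0.0
```

Call:
move_arm(
  rows=[
    [0, -0.004, 0, 0, 0],
    [0, -0.004, 0, 0, 0],
    [0, -0.004, 0, 0, 0],
    [0, -0.004, 0, 0, 0],
    [0, -0.002, 0, 0, 0],
    [0, -0.002, 0, 0, 0],
    [0, -0.002, 0, 0, 0],
    [0, -0.002, 0, 0, 0],
  ],
)

```text
clock: 4.12
tool_pos: [0.6334, -0.1836, 0.3309]
eef_rot: [0.824, 0.567, 0.0, 0.0]
contact_force: [-0.4, -0.1, -0.2]
opening: 0.004
finger_force: 0.0
```

Call:
move_arm(
  rows=[
    [-0.001, -0.004, 0, 0.03, 0],
    [-0.001, -0.004, 0, 0.03, 0],
    [-0.001, -0.004, 0, 0.03, 0],
    [-0.001, -0.004, 0, 0.03, 0],
    [-0.001, -0.004, 0, 0.03, 0],
    [-0.001, -0.004, 0, 0.03, 0],
  ],
)

```text
clock: 4.62
tool_pos: [0.6095, -0.1787, 0.3309]
eef_rot: [0.872, 0.49, 0.001, 0.0]
contact_force: [1.2, 0.7, -0.8]
opening: 0.009
finger_force: 0.5
```

Run:
```python
from h import *
go(58.7,.145,.0345,.164)
s=snap('side')
cv2.imwrite('pics/c4.png',cv2.resize(s['color'][130:250,260:400],None,fx=4,fy=4)[:,:,::-1])
```

```text
clock 4.62 tip [ 0.6098 -0.1787  0.1649] psi 58.63 axis [ 0.002  0.    -1.   ] F [ 1.2  0.7 -0.8] open 0.01
delta tool [ 0.0002 -0.0032  0.0009] spin -0.0011
```

View pics/c4.png

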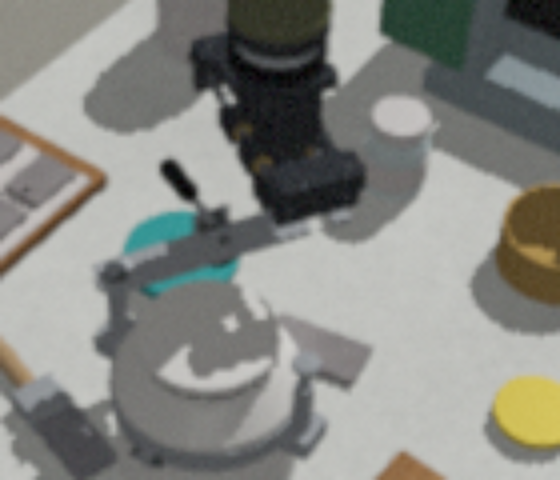

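The fingers are on the strap edge, at about 1 N. I'll continue the arc.

Call:
move_arm(
  rows=[
    [-0.0014, -0.0058, 0, 0.04, 0],
    [-0.0014, -0.0058, 0, 0.04, 0],
    [-0.0014, -0.0058, 0, 0.04, 0],
    [-0.0014, -0.0058, 0, 0.04, 0],
    [-0.0014, -0.0058, 0, 0.04, 0],
    [-0.0014, -0.0058, 0, 0.04, 0],
    [-0.0014, -0.0058, 0, 0.04, 0],
    [-0.0014, -0.0058, 0, 0.04, 0],
    [-0.0014, -0.0058, 0, 0.04, 0],
    [-0.0014, -0.0058, 0, 0.04, 0],
  ],
)

```text
clock: 5.5
tool_pos: [0.5573, -0.1509, 0.331]
eef_rot: [0.952, 0.307, 0.001, 0.0]
contact_force: [0.4, 0.4, 0.5]
opening: 0.008
finger_force: 0.5
```

Run:
```python
from h import *
go(35.7,.145,.0345,.164)
```

```text
clock 5.5 tip [ 0.5577 -0.151   0.165 ] psi 35.72 axis [ 0.002 -0.    -1.   ] F [0.4 0.4 0.5] open 0.01
delta tool [ 0.0001 -0.0041  0.001 ] spin 0.0004
```

Call:
move_arm(
  rows=[
    [-0.0014, -0.0058, 0, 0.04, 0],
    [-0.0014, -0.0058, 0, 0.04, 0],
    [-0.0014, -0.0058, 0, 0.04, 0],
    [-0.0014, -0.0058, 0, 0.04, 0],
    [-0.0014, -0.0058, 0, 0.04, 0],
    [-0.0014, -0.0058, 0, 0.04, 0],
    [-0.0014, -0.0058, 0, 0.04, 0],
    [-0.0014, -0.0058, 0, 0.04, 0],
    [-0.0014, -0.0058, 0, 0.04, 0],
  ],
)

```text
clock: 6.25
tool_pos: [0.5229, -0.1102, 0.331]
eef_rot: [0.991, 0.131, 0.001, 0.0]
contact_force: [0.7, -1.7, -0.1]
opening: 0.005
finger_force: 0.5
```

Run:
```python
from h import *
go(4.2,.145,.0345,.164)
P=cloud(snap('side'));x,y,z=P.reshape(-1,3).T
m=(z>.170)&(z<.178)&(x>.45)&(x<.67)&(abs(y+.06)<.1)
q=np.c_[x,y][m];l=cv2.fitLine(q.astype(np.float32),cv2.DIST_HUBER,0,.01,.01).ravel();print(len(q),l.round(4),np.degrees(np.arctan2(l[1],l[0])))
```

```text
clock 6.25 tip [ 0.5233 -0.1103  0.165 ] psi 15.09 axis [ 0.002 -0.    -1.   ] F [ 0.7 -1.7 -0.1] open 0.01
delta tool [-0.004  -0.0324  0.001 ] spin 0.1901
359 [ 0.9573  0.289   0.5801 -0.0517] 16.797588
```

Call:
move_arm(
  rows=[
    [-0.0011, -0.0043, 0, 0.03, 0],
    [-0.0011, -0.0043, 0, 0.03, 0],
    [-0.0007, -0.0029, 0, 0.02, 0],
    [-0.0007, -0.0029, 0, 0.02, 0],
    [-0.0007, -0.0029, 0, 0.02, 0],
    [-0.0004, -0.0015, 0, 0.01, 0],
    [-0.0004, -0.0015, 0, 0.01, 0],
    [0, 0, 0, 0, 0],
  ],
)

```text
clock: 6.97
tool_pos: [0.5133, -0.0911, 0.3307]
eef_rot: [0.998, 0.062, -0.0, -0.0]
contact_force: [-0.2, -0.5, 1.1]
opening: 0.005
finger_force: 0.1
```

Call:
move_arm(
  rows=[
    [-0.0004, -0.0015, 0, 0.01, 0],
    [-0.0004, -0.0015, 0, 0.01, 0],
    [0, 0, 0, 0, 0],
  ],
)

```text
clock: 7.22
tool_pos: [0.5121, -0.0882, 0.3307]
eef_rot: [0.999, 0.052, -0.0, -0.0]
contact_force: [0.3, -0.2, -0.0]
opening: 0.002
finger_force: 0.2
```

Run:
```python
from h import *
go(4.2,.145,.0345,.164)
```

```text
clock 7.22 tip [ 0.5121 -0.0882  0.1647] psi 5.99 axis [-0.  0. -1.] F [ 0.3 -0.2 -0. ] open 0.0
delta tool [-0.0003 -0.0083  0.0007] spin 0.0312
```

Keep pushing slowly until the force rises.

Call:
move_arm(
  rows=[
    [-0.0004, -0.0015, 0, 0.01, 0],
    [-0.0004, -0.0015, 0, 0.01, 0],
    [-0.0004, -0.0015, 0, 0.01, 0],
    [0, 0, 0, 0, 0],
  ],
)

```text
clock: 7.55
tool_pos: [0.5105, -0.0837, 0.3307]
eef_rot: [0.999, 0.037, -0.0, -0.0]
contact_force: [0.9, -0.4, 0.7]
opening: 0.006
finger_force: 0.2
```

Call:
move_arm(
  rows=[
    [0, -0.0015, 0, 0, 0],
    [0, 0, 0, 0, 0],
  ],
)

```text
clock: 7.72
tool_pos: [0.5103, -0.0823, 0.3306]
eef_rot: [0.999, 0.038, -0.0, -0.0]
contact_force: [-0.0, -0.6, 1.0]
opening: 0.007
finger_force: 0.3
```

Run:
```python
from h import *
go(4.2,.145,.0345,.164)
```

```text
clock 7.72 tip [ 0.5102 -0.0823  0.1646] psi 4.31 axis [-0.001  0.    -1.   ] F [-0.  -0.6  1. ] open 0.01
delta tool [ 0.0009 -0.0022  0.0006] spin 0.0019
```

Call:
move_arm(
  rows=[
    [0, -0.0015, 0, 0, 0],
    [0, -0.0005, 0, 0, 0],
    [0, 0, 0, 0, 0],
  ],
)

```text
clock: 7.97
tool_pos: [0.51, -0.0805, 0.3306]
eef_rot: [0.999, 0.037, -0.0, -0.0]
contact_force: [-0.3, -0.8, 0.3]
opening: 0.005
finger_force: 0.2
```

Run:
```python
from h import *
go(4.2,.145,.0345,.164)
for n in('side','top'):
    P=cloud(snap(n,n+'5.png'));x,y,z=P.reshape(-1,3).T
    for lo,hi,t in((.170,.178,'strap'),(.24,.3,'lever')):
        m=(z>lo)&(z<hi)&(x>.45)&(x<.67)&(abs(y+.045)<.03);q=np.c_[x,y][m]
        if len(q)>9:
            l=cv2.fitLine(q.astype(np.float32),cv2.DIST_HUBER,0,.01,.01).ravel();print(n,t,len(q),l.round(4),np.degrees(np.arctan2(l[1],l[0])),z[m].max(),x[m].min(),x[m].max())
    m=(z>.178)&(z<.2)&(abs(x-.484)<.03)&(abs(y+.045)<.03);print(n,'stud',m.sum(),x[m].mean(),y[m].mean())
s=cv2.imread('pics/side5.png')[130:250,260:400];cv2.imwrite('pics/s5.png',cv2.resize(s,None,fx=4,fy=4))
```

```text
clock 7.97 tip [ 0.5099 -0.0805  0.1646] psi 4.3 axis [-0.001  0.    -1.   ] F [-0.3 -0.8  0.3] open 0.01
delta tool [ 0.001  -0.0004  0.0006] spin 0.0017
side strap 327 [ 0.9935  0.1136  0.5721 -0.0374] 6.5215507 0.17797290116158515 0.4570905454214517 0.668199524650481
side lever 404 [ 0.9956  0.0939  0.5181 -0.04  ] 5.3895636 0.29972640739157574 0.4723903777383309 0.6121526658203054
side stud 50 0.4860689351017791 -0.050754854702357424
top strap 179 [ 0.9894 -0.1454  0.6229 -0.0391] -8.358912 0.17798100919331872 0.577868890269203 0.6699001441223684
top lever 120 [ 0.975  -0.2223  0.5373 -0.028 ] -12.84668 0.27905729046284544 0.47087461172271416 0.6133421990486655
top stud 0 nan nan<stdin>:9: RuntimeWarning: Mean of empty slice.
  ret = ret.dtype.type(ret / rcount)
```

View pics/s5.png

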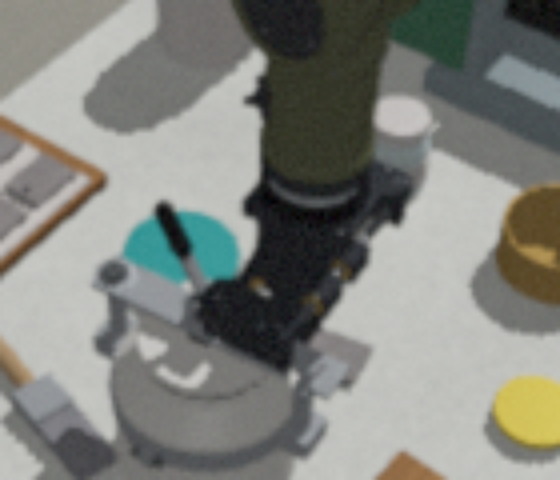

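The hand is beside the strap with its slot at the stud and the lever still up. There has been no stop force yet, so I'll keep going in small steps.

Call:
move_arm(
  rows=[
    [0, -0.001, 0, 0.006, 0],
    [0, -0.001, 0, 0.006, 0],
    [0, 0, 0, 0, 0],
  ],
)

```text
clock: 8.32
tool_pos: [0.51, -0.0785, 0.3306]
eef_rot: [1.0, 0.031, -0.0, -0.0]
contact_force: [-2.0, -1.7, -0.9]
opening: 0.005
finger_force: 0.3
```

Call:
move_arm(
  rows=[
    [0, -0.001, 0, 0.006, 0],
    [0, -0.001, 0, 0.006, 0],
    [0, 0, 0, 0, 0],
  ],
)

```text
clock: 8.57
tool_pos: [0.5099, -0.0771, 0.3307]
eef_rot: [1.0, 0.025, -0.0, 0.0]
contact_force: [-0.7, -3.1, -0.1]
opening: 0.005
finger_force: 1.3
```

Call:
move_arm(
  rows=[
    [0, -0.001, 0, 0, 0],
    [0, 0, 0, 0, 0],
  ],
)

```text
clock: 8.73
tool_pos: [0.5099, -0.0768, 0.3307]
eef_rot: [1.0, 0.025, -0.0, 0.001]
contact_force: [-1.5, -5.1, -0.3]
opening: 0.007
finger_force: 2.5
```

Call:
move_arm(
  rows=[
    [0, -0.0008, 0, 0, 0],
    [0, 0, 0, 0, 0],
  ],
)

```text
clock: 8.9
tool_pos: [0.5098, -0.0766, 0.3307]
eef_rot: [1.0, 0.024, 0.0, 0.001]
contact_force: [-1.3, -6.4, -0.7]
opening: 0.004
finger_force: 3.2
```

Call:
move_arm(
  rows=[
    [0, 0.004, 0, 0, 0],
    [0, 0.008, 0, 0, 0],
    [0, 0.012, 0, 0, 0],
    [0, 0.01, -0.01, 0, 0],
    [0, 0, -0.03, 0, 0],
    [0, 0, -0.04, 0, 0],
    [0, 0, -0.04, 0, 0],
    [0, 0, -0.03, 0, 0],
    [0, 0, 0, 0, 0],
  ],
)

```text
clock: 9.65
tool_pos: [0.5133, -0.1099, 0.487]
eef_rot: [1.0, 0.025, 0.007, 0.001]
contact_force: [0.4, -0.8, 0.2]
opening: 0.002
finger_force: 0.0
```

Run:
```python
from h import *
go(3.5,.09,0,.31)
for n in('side','top'):
    P=cloud(snap(n,n+'6.png'));x,y,z=P.reshape(-1,3).T
    g=(x>.44)&(x<.68)&(abs(y+.045)<.035)
    for lo,hi,t in((.170,.1785,'strap'),(.235,.285,'lever'),(.268,.285,'levertip')):
        m=(z>lo)&(z<hi)&g&(x>.53);q=np.c_[x,y][m]
        if len(q)>9:
            l=cv2.fitLine(q.astype(np.float32),cv2.DIST_HUBER,0,.01,.01).ravel();print(n,t,len(q),l.round(4),np.degrees(np.arctan2(l[1],l[0])),z[m].max(),x[m].min(),x[m].max())
    m=(z>.179)&(z<.2)&g&(x<.51);print(n,'stud',m.sum(),x[m].mean(),y[m].mean())
a=cv2.imread('pics/side6.png')[150:250,290:370];b=cv2.imread('pics/top6.png')[150:240,280:360]
cv2.imwrite('pics/c6.png',np.hstack([cv2.resize(a,(390,480)),cv2.resize(b,(400,480))]))
```

```text
clock 9.65 tip [ 0.5154 -0.1102  0.321 ] psi 2.85 axis [ 0.013 -0.002 -1.   ] F [ 0.4 -0.8  0.2] open 0.0
delta tool [ 0.051  -0.0673  0.0115] spin -0.0113
side strap 316 [ 0.9974  0.0724  0.5984 -0.0359] 4.1536446 0.17845239512302735 0.5301618491108413 0.6696093427147014
side lever 82 [ 0.9854  0.1704  0.5982 -0.0341] 9.812376 0.27613790706145 0.583056962357049 0.6123544613508416
side levertip 22 [ 0.921   0.3895  0.6038 -0.0352] 22.925528 0.27613790706145 0.598009299777645 0.6123544613508416
side stud 38 0.48322218075736767 -0.044981023180431345
top strap 246 [ 0.9937  0.1125  0.6145 -0.0451] 6.4590497 0.178388756271195 0.5314795270983351 0.6704416456748254
top lever 61 [ 0.9993  0.0386  0.5993 -0.0419] 2.2142456 0.27842536756722747 0.5854865105995408 0.6130772998197918
top levertip 28 [ 0.044  -0.999   0.6065 -0.0415] -87.47958 0.27842536756722747 0.5990139826067268 0.6130772998197918
top stud 30 0.48120704814173404 -0.051581545589629366
```

View pics/c6.png

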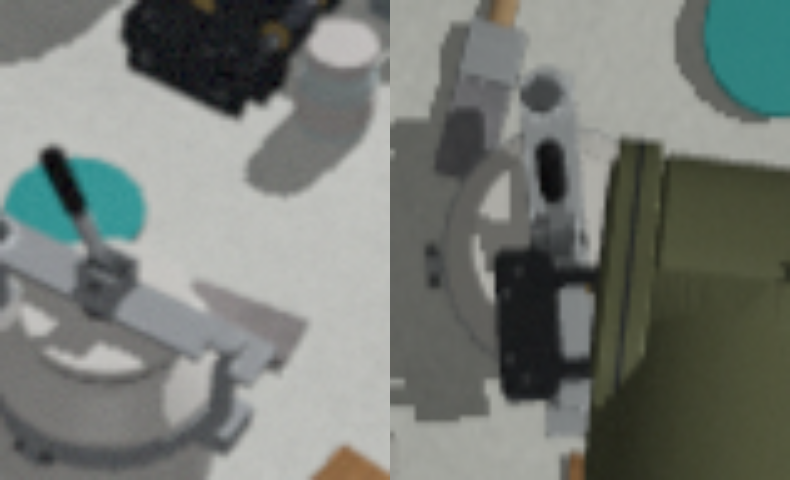

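The top and side views show the strap lying over the lid with its slot round the stud. It lines up with the stud within about 1 mm and the jar hasn't moved. Next is the lever, placing the closed fingers on its stud side.

Call:
move_arm(
  rows=[
    [0.01, -0.013, 0, -0.01, 0],
    [0.01, -0.013, 0, -0.01, 0],
    [0.01, -0.013, 0, 0, 0],
    [0.01, -0.013, 0, 0, 0],
    [0.01, -0.014, 0, 0, 0],
    [0.002, -0.001, 0.013, 0, 0],
    [0, 0, 0.02, 0, 0],
    [0, 0, 0.02, 0, 0],
    [0, 0, 0, 0, 0],
  ],
)

```text
clock: 10.5
tool_pos: [0.558, -0.0375, 0.4229]
eef_rot: [0.999, 0.036, -0.005, -0.001]
contact_force: [-0.6, -0.2, 0.5]
opening: 0.006
finger_force: 0.0
```

Run:
```python
from h import *
go(4.2,.089,0,.268)
s=snap('side')
cv2.imwrite('pics/c7.png',cv2.resize(s['color'][130:250,260:400],None,fx=4,fy=4)[:,:,::-1])
```

```text
clock 10.5 tip [ 0.5564 -0.0374  0.2569] psi 4.17 axis [-0.01   0.001 -1.   ] F [-0.6 -0.2  0.5] open 0.01
delta tool [ 0.0074  0.0047 -0.0112] spin -0.0006
```

View pics/c7.png

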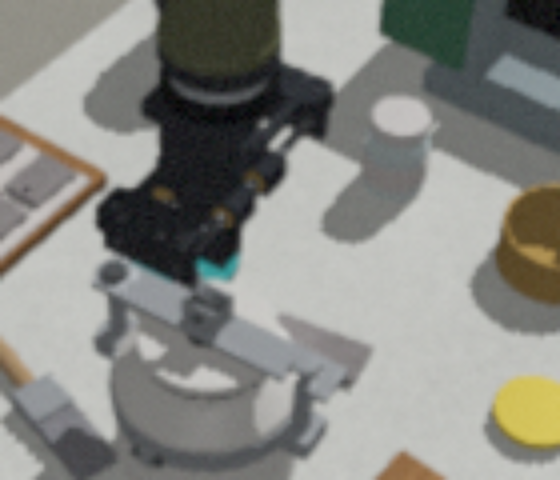

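The hand hides the lever, but no contact force has shown. I'll correct height and lateral position, then move up to the lever.

Call:
move_arm(
  rows=[
    [0, 0.0047, -0.006, 0, 0],
    [0.005, 0, 0, 0, 0],
    [0.005, 0, 0, 0, 0],
    [0.004, 0, 0, 0, 0],
    [0.004, 0, 0, 0, 0],
    [0, 0, 0, 0, 0],
  ],
)

```text
clock: 11.05
tool_pos: [0.5784, -0.0417, 0.434]
eef_rot: [0.999, 0.036, 0.001, -0.0]
contact_force: [0.3, 1.1, -1.3]
opening: 0.006
finger_force: 0.0
```

Run:
```python
from h import *
go(4.2,.0759,0,.263)
```

```text
clock 11.05 tip [ 0.5787 -0.0417  0.268 ] psi 4.08 axis [ 0.002  0.    -1.   ] F [ 0.3  1.1 -1.3] open 0.01
delta tool [-0.0013 -0.0012  0.005 ] spin -0.0021
```

Call:
move_arm(
  rows=[
    [0.003, 0, 0.003, 0, 0],
    [0.004, 0, 0.003, 0, 0],
    [0.004, 0, 0.002, 0, 0],
    [0.004, 0, 0.002, 0, 0],
    [0.004, 0, 0.002, 0, 0],
    [0.004, 0, 0.002, 0, 0],
    [0.0034, 0, 0.0028, 0, 0],
    [0.0034, 0, 0.0028, 0, 0],
    [0.0034, 0, 0.0028, 0, 0],
  ],
)

```text
clock: 11.8
tool_pos: [0.611, -0.0396, 0.411]
eef_rot: [0.999, 0.035, -0.0, 0.0]
contact_force: [-1.6, 0.1, 2.7]
opening: 0.008
finger_force: 1.5
```

Run:
```python
from h import *
go(4.2,.0416,0,.2443)
```

```text
clock 11.8 tip [ 0.6109 -0.0396  0.245 ] psi 4.06 axis [-0. -0. -1.] F [-1.6  0.1  2.7] open 0.01
delta tool [ 0.0007 -0.0015  0.0007] spin -0.0025
```

Contact force is about 3 N along the lever's normal, as expected. I'll continue the arc.

Call:
move_arm(
  rows=[
    [0.003, 0, 0.0033, 0, 0],
    [0.003, 0, 0.0033, 0, 0],
    [0.003, 0, 0.0033, 0, 0],
    [0.0023, 0, 0.0037, 0, 0],
    [0.0023, 0, 0.0037, 0, 0],
    [0.0023, 0, 0.0037, 0, 0],
    [0.0016, 0, 0.0041, 0, 0],
    [0.0016, 0, 0.0041, 0, 0],
    [0.0015, 0, 0.0041, 0, 0],
  ],
)

```text
clock: 12.55
tool_pos: [0.6316, -0.0382, 0.3778]
eef_rot: [0.999, 0.035, 0.0, 0.0]
contact_force: [0.1, -0.4, 3.6]
opening: 0.01
finger_force: 1.4
```

Call:
move_arm(
  rows=[
    [0.0008, 0, 0.003, 0, 0],
    [0.0008, 0, 0.003, 0, 0],
    [0.0008, 0, 0.003, 0, 0],
    [0, 0, 0.002, 0, 0],
    [0, 0, 0, 0, 0],
  ],
)

```text
clock: 12.97
tool_pos: [0.6339, -0.038, 0.3668]
eef_rot: [0.999, 0.035, 0.0, 0.0]
contact_force: [1.0, 0.0, -0.4]
opening: 0.006
finger_force: 0.5
```

Run:
```python
from h import *
go(4.2,.019,0,.198)
```

```text
clock 12.97 tip [ 0.634  -0.038   0.2008] psi 4.06 axis [ 0.001 -0.    -1.   ] F [ 1.   0.  -0.4] open 0.01
delta tool [ 0.0001 -0.0016  0.0028] spin -0.0025
```

Call:
move_arm(
  rows=[
    [0, 0, 0.001, 0, 0],
    [0, 0, 0.001, 0, 0],
    [0, 0, 0.001, 0, 0],
    [0, 0, 0, 0, 0],
  ],
)

```text
clock: 13.3
tool_pos: [0.634, -0.038, 0.3644]
eef_rot: [0.999, 0.035, 0.001, 0.0]
contact_force: [1.6, 0.3, 3.9]
opening: 0.003
finger_force: 2.1
```

Call:
move_arm(
  rows=[
    [0, 0, 0.001, 0, 0],
    [0, 0, 0.001, 0, 0],
    [0, 0, 0, 0, 0],
  ],
)

```text
clock: 13.55
tool_pos: [0.634, -0.038, 0.364]
eef_rot: [0.999, 0.035, 0.001, 0.0]
contact_force: [-1.5, -0.7, 14.0]
opening: 0.004
finger_force: 6.8
```

Call:
move_arm(
  rows=[
    [0, 0, 0.001, 0, 0],
    [0, 0, 0.001, 0, 0],
    [0, 0, 0, 0, 0],
  ],
)

```text
clock: 13.8
tool_pos: [0.6339, -0.038, 0.3637]
eef_rot: [0.999, 0.035, 0.002, -0.0]
contact_force: [-3.7, 0.2, 22.5]
opening: 0.007
finger_force: 11.8
```

The firm stop came at tip z ≈ 0.198 m, as predicted. I'll retreat and check.

Call:
move_arm(
  rows=[
    [0, 0, -0.004, 0, 0],
    [0, 0, -0.015, 0, 0],
    [0, 0, -0.03, 0, 0],
    [0, 0, -0.03, 0, 0],
    [0, 0, -0.03, 0, 0],
    [0, 0, -0.03, 0, 0],
    [-0.02, 0.03, 0, 0, 0],
    [-0.02, 0.035, 0, 0, 0],
    [-0.02, 0.035, 0, 0, 0],
    [-0.02, 0.035, 0, 0, 0],
  ],
)

```text
clock: 14.63
tool_pos: [0.5617, -0.1792, 0.4982]
eef_rot: [0.999, 0.036, -0.002, -0.0]
contact_force: [0.7, 0.3, 0.4]
opening: 0.005
finger_force: 0.0
```

Call:
move_arm(
  rows=[
    [-0.02, 0.035, 0, 0, 0],
    [-0.02, 0.035, 0, 0, 0],
    [-0.02, 0.035, 0, 0, 0],
    [-0.02, 0.035, 0, 0, 0],
    [0, 0, 0, 0, 0],
    [0, 0, 0, 0, 0],
  ],
)

```text
clock: 15.13
tool_pos: [0.491, -0.3262, 0.498]
eef_rot: [0.999, 0.032, -0.002, -0.0]
contact_force: [-0.2, 1.0, -0.5]
opening: 0.004
finger_force: 0.0
```

Run:
```python
from h import *
for n in('side','top'):
    P=cloud(snap(n,n+'8.png'));x,y,z=P.reshape(-1,3).T
    g=(x>.44)&(x<.70)&(abs(y+.045)<.035)
    for lo,hi,t in((.170,.178,'strap'),(.187,.203,'lever'),(.205,.33,'high')):
        m=(z>lo)&(z<hi)&g&(x>.53);q=np.c_[x,y][m]
        print(n,t,len(q))
        if len(q)>9:
            l=cv2.fitLine(q.astype(np.float32),cv2.DIST_HUBER,0,.01,.01).ravel();print(l.round(4),np.degrees(np.arctan2(l[1],l[0])),z[m].mean(),z[m].max(),x[m].min(),x[m].max())
    m=(z>.62)&(x>.1);m=(z>.179)&(z<.2)&g&(x<.51);print(n,'stud',m.sum(),x[m].mean(),y[m].mean())
    m=(z>.187)&(z<.21)&g&(x>.62);print('outer handle z',np.median(z[m]),'x',x[m].max());m=(z>.187)&(z<.21)&g&(x>.59)&(x<.62);print('inner',np.median(z[m]))
a=cv2.imread('pics/side8.png')[150:250,280:380];b=cv2.imread('pics/top8.png')[140:240,270:370]
cv2.imwrite('pics/c8.png',np.hstack([cv2.resize(a,(390,390)),cv2.resize(b,(390,390))]))
```

```text
side strap 247
[ 0.9903  0.1391  0.5942 -0.032 ] 7.9936357 0.1738672476094958 0.1778746059799815 0.5300629645194723 0.6692834688845846
side lever 198
[ 0.9964  0.0842  0.5971 -0.0362] 4.831699 0.19542224057895982 0.20284651036735724 0.5522732003523754 0.6615748247142859
side high 0
side stud 39 0.4828789658122672 -0.044864904085024394
outer handle z 0.19553292706618752 x 0.6615748247142859
inner 0.19281968063672583
top strap 281
[ 0.9998 -0.022   0.5768 -0.0458] -1.2630842 0.17381251046724086 0.1778113705187987 0.5312939102417995 0.6702538250027222
top lever 185
[ 0.9974  0.0719  0.6058 -0.0419] 4.1244617 0.19564678578859102 0.2024247688792813 0.5546082034326194 0.6638752032834059
top high 2
top stud 41 0.4835273730757059 -0.050980575216459295
outer handle z 0.19591164859660481 x 0.6638752032834059
inner 0.1928622526506818
```

View pics/c8.png

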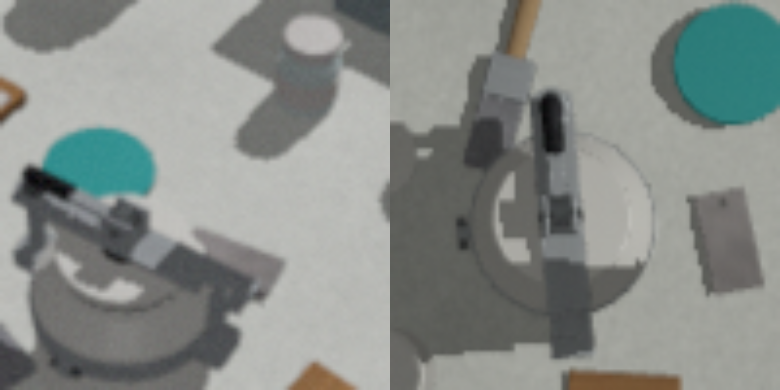

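The lever lies level along the strap, the slot is on the stud, the jar is where it stood, and the hand is clear. I'll hand the job in.

```bash
python3 -c "
from plant import r
print(r.finish_job())"
```

```text
the job is handed in; nothing more can be done
None
```

The clamp is closed and the job is handed in at about 15 s: the strap's slot is home on the stud, the cam lever is down against its stop, the jar has not moved, and the hand is clear.

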